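# Pack out the setting vise and hold the dop holder clamped

### The job

Clamp the dop holder in the blue setting vise: the sprung jaw's stroke is too short, so take gold-coloured packing blocks from the rack and stand them upright and square in a row in the gap between holder and jaw, adding blocks until pushing the jaw in by its black post squeezes the row and the holder tight against the stop. Two or three blocks will do it; if the jaw runs to the end of its stroke without biting, let it back and add another. Finish while still holding the jaw pushed firmly against the row, with the fingers on the jaw only; leave spare blocks in the rack and the other things on the bench alone.

Things in the scene. Friction and masses are not known exactly. Their poses are not given: they have to be found in the camera images.
- vise: blue setting vise, fixed to the bench: a bed 230 mm long (its x axis) x 90 mm wide (y) x 22 mm high; origin under the middle of the bed, bed top (flat, no side walls) at 22 mm. Its x axis points from the moving jaw to the fixed stop: the closing direction. All in a row on its centre line (y = 0): jaw, gap, dop holder, stop. The face of the fully open jaw is at x = -45 mm
- jaw (a joint): slide of the aluminium jaw (50 mm long x 32 mm wide, its top 40 mm above the bed) along the vise's x axis, in m: 0 fully open, growing as it closes, end of stroke at 0.032. A spring pushes it open: about 1.5 N at 0, 4 N at the end of the stroke; let go, it springs back. If it reaches the end of its stroke without meeting the row, the row is still too short
- jaw_post (a point): black round post, 24 mm in diameter, on top of the jaw, by which the jaw is pushed; it rises 36 mm above the jaw's top, to 76 mm above the bed; point on its axis 18 mm above the jaw's top (58 mm above the bed), 33 mm behind the jaw's face; moves with the jaw
- stop: grey stop, 20 mm (x) x 60 mm (y) x 45 mm high, bolted immovably to the bed of the vise; its place along the vise differs from time to time; origin under its middle at bed height, axes as the vise's
- holder_c (a point): dop holder: loose dark metal block 36 mm (x) x 30 mm (y) x 48 mm high, about 0.17 kg, with a copper dop and a stone on top (70 mm in all), standing on the bed against the stop (within 2 mm), axes as the vise's; point at the centre of the metal block, 24 mm above the bed. The gap between it and the fully open jaw is about 54 to 85 mm and takes two or three packing blocks
- rack: wooden rack fixed to the bench, 150 mm (x) x 70 mm (y), slab 12 mm high, slots at x = -48, -16, 16 and 48 mm between dividers that are 24 mm wide in y and rise 18 mm above the slab; origin under its middle
- block0_c (a point): one of four identical gold-coloured aluminium packing blocks, about 0.1 kg, 20 mm thick (its x axis) x 34 mm wide (its y axis) x 54 mm tall (its z axis), standing upright in a slot of the rack; point at its centre, 27 mm above its underside. Easiest taken from above by its 34 mm width: the sides are free there both in the rack and in the vise
- block1_c (a point): another of the same gold-coloured packing blocks: same sizes, point and axes as block0_c
- block2_c (a point): another of the same gold-coloured packing blocks: same sizes, point and axes as block0_c
- block3_c (a point): another of the same gold-coloured packing blocks: same sizes, point and axes as block0_c
- tang: bystander: spare blue-and-steel polishing arm, 120 mm long, 81 mm high, standing at the far side
- loupe: bystander: small brass loupe, 45 x 40 x 18 mm
- jar: bystander: amber glass jar with brass cap, 56 mm across, 70 mm high
- driver: bystander: screwdriver, 160 mm long, lying on the bench
- tray: bystander: black tray 120 x 160 x 30 mm with two small copper and brass dops in it

How it is judged (in metres and radians):
On the way:
1. one packing block stands upright and released in the gap of the vise (((x of block0_c in the frame of vise between -0.04 and 0.07 m and y of block0_c in the frame of vise between -0.012 and 0.012 m and z of block0_c in the frame of vise between 0.043 and 0.055 m and angle between block0_c's own z axis and vertical below 0.1 rad and angle between the x axis of block0_c and the x axis of vise, either way round below 0.15 rad and contact force between the fingers and block0 below 0.3 N) or (x of block1_c in the frame of vise between -0.04 and 0.07 m and y of block1_c in the frame of vise between -0.012 and 0.012 m and z of block1_c in the frame of vise between 0.043 and 0.055 m and angle between block1_c's own z axis and vertical below 0.1 rad and angle between the x axis of block1_c and the x axis of vise, either way round below 0.15 rad and contact force between the fingers and block1 below 0.3 N) or (x of block2_c in the frame of vise between -0.04 and 0.07 m and y of block2_c in the frame of vise between -0.012 and 0.012 m and z of block2_c in the frame of vise between 0.043 and 0.055 m and angle between block2_c's own z axis and vertical below 0.1 rad and angle between the x axis of block2_c and the x axis of vise, either way round below 0.15 rad and contact force between the fingers and block2 below 0.3 N) or (x of block3_c in the frame of vise between -0.04 and 0.07 m and y of block3_c in the frame of vise between -0.012 and 0.012 m and z of block3_c in the frame of vise between 0.043 and 0.055 m and angle between block3_c's own z axis and vertical below 0.1 rad and angle between the x axis of block3_c and the x axis of vise, either way round below 0.15 rad and contact force between the fingers and block3 below 0.3 N))), for 0.2 s.
At the end, for the whole second after the job is handed in: Blocks stand upright (0.1 rad) and square (0.15 rad) in the gap, like the holder within 12 mm of the vise's centre line; other blocks over 130 mm from the vise; jaw on block, block on holder, holder on stop each over 3 N; fingers push the still jaw (over 2 N), not blocks or holder (((x of block0_c in the frame of vise between -0.04 and 0.07 m and y of block0_c in the frame of vise between -0.012 and 0.012 m and z of block0_c in the frame of vise between 0.043 and 0.055 m and angle between block0_c's own z axis and vertical below 0.1 rad and angle between the x axis of block0_c and the x axis of vise, either way round below 0.15 rad and contact force between the fingers and block0 below 0.3 N) or horizontal distance between block0_c and vise above 0.13 m) and ((x of block1_c in the frame of vise between -0.04 and 0.07 m and y of block1_c in the frame of vise between -0.012 and 0.012 m and z of block1_c in the frame of vise between 0.043 and 0.055 m and angle between block1_c's own z axis and vertical below 0.1 rad and angle between the x axis of block1_c and the x axis of vise, either way round below 0.15 rad and contact force between the fingers and block1 below 0.3 N) or horizontal distance between block1_c and vise above 0.13 m) and ((x of block2_c in the frame of vise between -0.04 and 0.07 m and y of block2_c in the frame of vise between -0.012 and 0.012 m and z of block2_c in the frame of vise between 0.043 and 0.055 m and angle between block2_c's own z axis and vertical below 0.1 rad and angle between the x axis of block2_c and the x axis of vise, either way round below 0.15 rad and contact force between the fingers and block2 below 0.3 N) or horizontal distance between block2_c and vise above 0.13 m) and ((x of block3_c in the frame of vise between -0.04 and 0.07 m and y of block3_c in the frame of vise between -0.012 and 0.012 m and z of block3_c in the frame of vise between 0.043 and 0.055 m and angle between block3_c's own z axis and vertical below 0.1 rad and angle between the x axis of block3_c and the x axis of vise, either way round below 0.15 rad and contact force between the fingers and block3 below 0.3 N) or horizontal distance between block3_c and vise above 0.13 m) and (contact force between jaw and block0 above 3 N or contact force between jaw and block1 above 3 N or contact force between jaw and block2 above 3 N or contact force between jaw and block3 above 3 N) and (contact force between holder and block0 above 3 N or contact force between holder and block1 above 3 N or contact force between holder and block2 above 3 N or contact force between holder and block3 above 3 N) and contact force between holder and stop above 3 N and contact force between the fingers and jaw above 2 N and contact force between the fingers and holder below 0.3 N and angle between holder_c's own z axis and vertical below 0.1 rad and y of holder_c in the frame of vise between -0.012 and 0.012 m and velocity of joint jaw between -0.005 and 0.005 m/s); the arm keeps its last pose, push and grip.
It fails at once if a bystander was shifted by more than 30 mm (distance of any of tang, loupe, jar, driver, tray from where it was at the start of the episode above 0.03 m).
It fails at once if the dop holder was tipped over (angle between holder_c's own z axis and vertical above 0.6 rad).
It also fails if it takes over 72 s, if anything falls off the work surface, if the arm or the gripper's body presses on something with over 40 N, if the wrist force passes 120 N, or if a joint passes its speed limit or range.

### The arm

A 6-joint arm with a two-finger parallel gripper is mounted at the origin on the work surface. World frame = base frame: x ahead of the robot, y to its left, z up, the work surface at z = 0. Lengths are in mm, angles in rad, forces in N, time in s.
With the tool pointing down it reaches from about 350 to 775 mm from the base axis. Payload 7.3 kg.
Tool frame: the origin (TCP) lies midway between the tips of the shut fingers; the grasp point (between the pads) lies 19 mm behind it (bot.tcp_to_grasp is the distance from the TCP to the grasp point, in mm); z points along the fingers, y is the line along which they close (so a half turn about z gives the same grasp; the last joint's range is limited). The gripper opens to 92 mm and grips with 3 to 60 N. Pads are 19 mm wide; open, the fingers measure 130 mm over their backs; the gripper's body (75 mm by 190 mm) begins 47 mm behind the grasp point.
Start: joints at [-1.433, 0.342, 1.524, -0, 1.275, -0.146], TCP at [147.025, -504.012, 226.741] pointing down, gripper open.
Joint ranges: [-2.53, 2.53], [-0.77, 2.02], [0.04, 2.7], [-1, 4.14], [0.28, 2.66], [-3.11, 3.11]. Speed limits (rad/s): [2.57, 2.57, 3.14, 3.14, 3.14, 3.14].

### API

Orientations are given as [roll, pitch, yaw] about the fixed x, y, z axes, in that order (R = Rz(yaw) Ry(pitch) Rx(roll)).
In Python, from plant import bot, viewer gives the robot as it stands. The module is installed in compiled form; this text tells all that it offers.
- The arm moves only by the shell command python3 -m handwheel 'ROWS'. ROWS is text: rows parted by semicolons, each of 7 numbers parted by spaces: the shift along the tool's x, y, z scaled (see below), then the turn, a rotation vector about the tool's x, y, z scaled (see below), then the opening, from -1 (shut) to 1 (fully open), so that 0 is half open. In form: tx ty tz rx ry rz gripper; .... A call has 1 to 8 rows; each row is the pose to reach, as a shift and turn from the pose commanded when the call began, along the tool's axes at that moment, turning the shorter way round; what a row does not reach only later rows make up. The controller multiplies each number of a shift by 10 cm and each number of a turn by pi rad. A row lasts 1/12 s, in which the tool goes at most 41.7 mm and 7.16 degrees, less where a joint would pass 70% of its speed; a pose out of reach is approached as far as the arm can. A call with a number of a shift or a turn outside -1 to 1 is refused whole. A call with a gripper value outside its range is refused whole. The fingers move at their own pace and stop on an object; the grip force is fixed at half the most. Time passes only in rows, so rows that repeat a pose let the fingers close. It gives the time, the measured TCP pose, the force, the opening and the grip force at its end, in the units of the state.
- bot.get_obs(): the state, without advancing time (a new reading comes with each control period).
- viewer.capture(name): name is "scene" or "top" or "wrist"; returns a dict with "frame" (420x560x3 uint8, red, green, blue), "fov_y" (degrees; the focal length in pixels is half the picture's height over the tangent of half this angle, whatever the lens; pixels are square), "cx", "cy" (the principal point, pixels), "dist_coeffs" ([k1, k2, p1, p2, k3] as OpenCV has them; the pictures are not rectified), "T" (4x4, takes a point from camera to world coordinates). Camera axes: x right, y down, z forward; pixel columns grow to the right and rows downward; lengths in mm; the calibration is good to about 2 mm. A picture is of the moment at which its call begins. There is no depth.
- bot.close_job(): hands the job in; it is judged then, once.
Trained networks look in a picture, given as the dict that the camera call returned (one of the last four; its "shot" number tells which), for a name from the list of things; names that differ only in an ending like _2 or _b are one class to them, and where a whole thing is asked for, a point or a joint stands for the part that bears it (a point fixed in the world has none). Each returns a list of dicts, best first, with "score" (0 to 1); they miss things now and then, are a little off and sometimes report something else, mostly with a low value. They report only what shows in the picture. A call takes as long as a camera call.
- viewer.recognise(target, picture): "centre" ([column, row] in pixels, amid what is visible of it).
- viewer.cut_out(target, picture): "pixels" (420x560 bool, what is visible of it) and "centre" ([column, row] in pixels, amid what is visible of it).
The state is a dict: "time": time; "joint_positions": joint angles; "dq": joint speeds; "tau": joint torques, N m; "tool_pos": TCP position; "tcp_rot": TCP orientation; "contact_force": force on the tool from outside, world axes, zero at the start; "moment": the same for the moment, N m; "grip_width": finger opening in mm; "finger_force": force on a finger pad.
Only numpy, scipy, OpenCV 4.12 (cv2) and the standard library are available. Lean on these libraries where they do the work, as an engineer would, in place of code of your own. Each camera call takes 0.05 s, during which the arm holds its last target. There are 200 camera calls.

## Working session

There is one attempt and no reset: what is moved stays moved. The work goes in short steps, Python scripts to look and compute and a shell command to move; the robot and the scene stay as the last step left them, time stands still between calls to the robot, and variables do not carry over. Pictures are saved under pics/ and viewed, at most 10 in all, crops included, and the job is handed in when it is done.

```bash
mkdir -p pics
cat > h.py <<'E'
import numpy as np, cv2
from plant import bot, viewer
from scipy.spatial.transform import Rotation as R
def K(p):
    h,w=p["frame"].shape[:2]; f=h/2/np.tan(np.radians(p["fov_y"])/2)
    return np.array([[f,0,p["cx"]],[0,f,p["cy"]],[0,0,1.]])
def ray(p,uv):
    n=cv2.undistortPoints(np.array([[uv]],float),K(p),np.array(p["dist_coeffs"],float))[0,0]
    T=np.array(p["T"]); return T[:3,3],T[:3,:3]@np.array([n[0],n[1],1.])
def onz(p,uv,z):
    o,d=ray(p,uv); return o+d*(z-o[2])/d[2]
def proj(p,X):
    T=np.linalg.inv(np.array(p["T"])); r=cv2.Rodrigues(T[:3,:3])[0]
    return cv2.projectPoints(np.array(X,float).reshape(-1,1,3),r,T[:3,3],K(p),np.array(p["dist_coeffs"],float))[0][:,0]
def save(p,n,img=None): cv2.imwrite("pics/"+n,cv2.cvtColor(p["frame"] if img is None else img,cv2.COLOR_RGB2BGR))
E
python3 - <<'E'
from h import *
np.set_printoptions(precision=3,suppress=True)
print(bot.get_obs())
P={}
for n in("scene","top"):
    p=viewer.capture(n);save(p,n+"0.png");print(n,p["fov_y"],p["dist_coeffs"],np.array(p["T"]))
    for t in["vise","jaw","jaw_post","stop","holder_c","rack","block0_c","loupe","jar","tang","driver","tray"]:
        print(t,[(np.round(r["centre"]),round(r["score"],2)) for r in viewer.recognise(t,p)[:5]])
E
```

```text
{'time': 0.0, 'joint_positions': array([-1.433,  0.343,  1.525,  0.   ,  1.275, -0.146]), 'dq': array([ 0.   , -0.001,  0.001,  0.001,  0.001,  0.   ]), 'tau': array([ -0.   , -43.124, -24.423,   0.072,   0.056,  -0.   ]), 'tool_pos': array([ 146.986, -503.56 ,  225.994]), 'tcp_rot': array([-3.14 , -0.   ,  0.284]), 'contact_force': array([-0.645, -0.377,  1.179]), 'moment': array([-0.015,  0.016,  0.018]), 'finger_force': 0.0, 'grip_width': 91.85069540916056}
scene 44.76124357270422 [-0.033  0.     0.     0.     0.   ] [[  -0.784    0.34    -0.519 1390.347]
 [   0.62     0.397   -0.677  993.816]
 [  -0.024   -0.853   -0.522  880.591]
 [   0.       0.       0.       1.   ]]
vise [(array([312., 263.]), 0.98)]
jaw [(array([406., 293.]), 0.74), (array([326., 235.]), 0.65), (array([236., 259.]), 0.41)]
jaw_post []
stop []
holder_c [(array([306., 252.]), 0.66)]
rack [(array([261., 218.]), 0.61), (array([233., 259.]), 0.59)]
block0_c [(array([275., 199.]), 0.72)]
loupe [(array([253., 179.]), 0.43)]
jar [(array([316., 211.]), 0.62)]
tang [(array([238., 259.]), 0.83), (array([303., 252.]), 0.17)]
driver [(array([408., 294.]), 0.54), (array([235., 257.]), 0.17)]
tray [(array([204., 185.]), 0.56)]
top 45.593899005516725 [-0.117  0.     0.     0.     0.   ] [[   0.009   -0.999    0.044  548.971]
 [  -1.      -0.01    -0.013  -18.06 ]
 [   0.013   -0.043   -0.999 1262.403]
 [   0.       0.       0.       1.   ]]
vise [(array([212., 222.]), 0.65)]
jaw [(array([216., 244.]), 0.72)]
jaw_post [(array([262., 144.]), 0.72), (array([214., 243.]), 0.62)]
stop [(array([203., 191.]), 0.59)]
holder_c [(array([210., 201.]), 0.73)]
rack [(array([323., 235.]), 0.71)]
block0_c []
loupe [(array([405., 277.]), 0.49), (array([215., 244.]), 0.38)]
jar [(array([269., 284.]), 0.92)]
tang [(array([264., 147.]), 0.96)]
driver [(array([105., 253.]), 0.69)]
tray [(array([440., 219.]), 0.85), (array([206., 189.]), 0.47), (array([213., 245.]), 0.25)]
```

Run:
```python
import cv2
a=cv2.imread("pics/top0.png"); cv2.imwrite("pics/topc.png",cv2.resize(a[110:310,90:470],(760,400),interpolation=cv2.INTER_CUBIC))
```

```text
(no output)
```

View pics/topc.png

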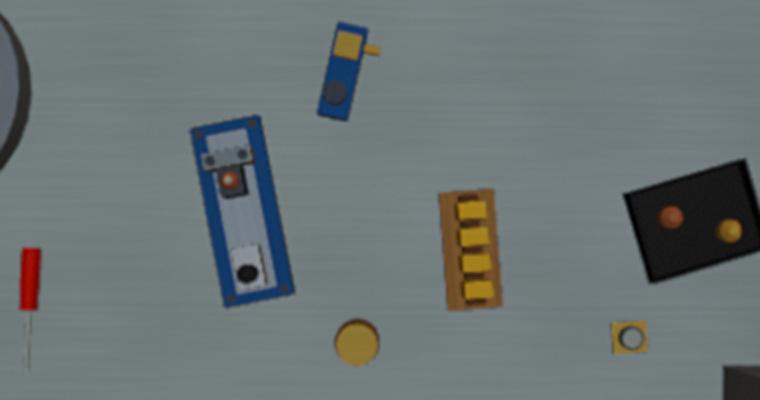

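View pics/scene0.png

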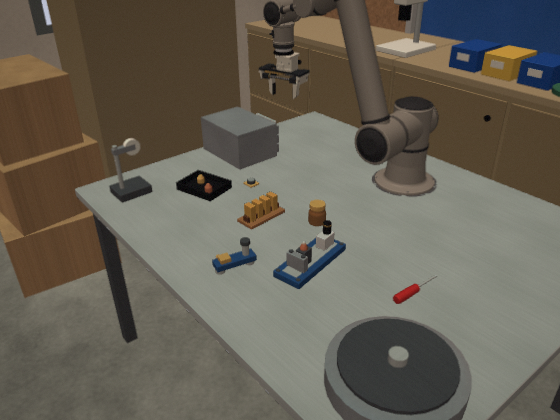

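The top view shows the vise about (210,215) with its x axis pointing up in the picture and slightly left. The holder is near (206,200), the jaw post near (213,246), and the rack is at (325,235) with four gold blocks in a column. The jar is at (269,281) and the tang at (262,146).

Run:
```python
from h import *
np.set_printoptions(precision=2,suppress=True)
p=viewer.capture("top"); f=p["frame"]; hsv=cv2.cvtColor(f,cv2.COLOR_RGB2HSV)
def comps(m,amin):
    n,l,s,c=cv2.connectedComponentsWithStats(m.astype(np.uint8)); return [(l==i) for i in range(1,n) if s[i,4]>=amin]
def rect(m,z):
    ys,xs=np.nonzero(m); h=cv2.convexHull(np.stack([xs,ys],1).astype(np.float32))[:,0]
    w=np.array([onz(p,q,z)[:2] for q in h],np.float32); return cv2.minAreaRect(w)
H,S,V=[hsv[...,i].astype(int) for i in range(3)]
blue=(H>100)&(H<125)&(S>130)
for m in comps(blue,100):
    if m[:, :240].any() and m.sum()>300: print("blue",m.sum(),rect(m,22))
gold=(H>15)&(H<30)&(S>150)&(V>120)
for m in comps(gold,20):
    ys,xs=np.nonzero(m)
    if 300<xs.mean()<350: print("gold",m.sum(),xs.mean(),ys.mean(),rect(m,66))
r=viewer.cut_out("rack",p)[0]["pixels"]; print("rack",r.sum(),rect(r,12))
for t,z in(("jaw_post",98),("holder_c",80),("stop",67),("jar",70),("jaw",62)):
    for r in viewer.cut_out(t,p)[:2]: print(t,round(r["score"],2),r["centre"],onz(p,r["centre"],z))
```

```text
blue 1329 ((592.3079223632812, 141.91368103027344), (225.60543823242188, 87.28402709960938), 12.090736389160156)
gold 119 326.26050420168065 214.48739495798318 ((594.682373046875, -141.147705078125), (19.757898330688477, 34.240604400634766), 5.268273830413818)
gold 125 327.392 227.736 ((563.0301513671875, -144.31959533691406), (20.529022216796875, 35.227359771728516), 7.557202339172363)
gold 129 328.38759689922483 240.90697674418604 ((531.0209350585938, -147.1958770751953), (21.96314811706543, 35.06178665161133), 6.761407852172852)
gold 125 329.472 254.32 ((498.72650146484375, -148.7393341064453), (21.548463821411133, 33.66270446777344), 0.37007811665534973)
rack 1096 ((546.2529296875, -145.5895538330078), (149.68455505371094, 72.56462097167969), 4.783060550689697)
jaw_post 0.64 [213.2, 243.1] [524.2 124.8  98. ]
holder_c 0.81 [206.3, 200.0] [625.74 144.88  80.  ]
stop 0.55 [204.4, 187.8] [655.91 151.75  67.  ]
stop 0.21 [263.0, 145.8] [758.94  12.07  67.  ]
jar 0.58 [265.7, 280.5] [435.9    2.17  70.  ]
jaw 0.61 [215.1, 245.1] [518.68 124.58  62.  ]
```

```bash
cat >> h.py <<'E'
def go(x,y,z,yaw):
    o=bot.get_obs(); r0=R.from_euler("xyz",o["tcp_rot"]); r1=R.from_euler("xyz",[np.pi,0,yaw])
    d=r0.inv().apply(np.array([x,y,z])-o["tool_pos"])/100; t=(r0.inv()*r1).as_rotvec()/np.pi
    print("shift",np.round(d,3),"turn",np.round(t,3),"at",np.round(o["tool_pos"],1),np.round(o["tcp_rot"],3),"t",round(o["time"],2),"F",np.round(o["contact_force"],1),"w",round(o["grip_width"],1))
E
python3 -m handwheel '0.966 -0.464 0 0 0 0 1;0.966 -0.464 0 0 0 0 1;0.966 -0.464 0 0 0 0 1' &&
python3 -m handwheel '0.966 -0.464 0 0 0 0 1;0.966 -0.464 0 0 0 0 1;0.966 -0.464 0 0 0 0 1' &&
python3 -m handwheel '0.966 -0.464 0 0 0 0 1;0.966 -0.464 0 0 0 0 1;0.966 -0.464 0 0 0 0 1' &&
python3 -m handwheel '0.966 -0.464 0 0 0 0 1;0.966 -0.464 0 0 0 0 1;0.966 -0.464 0 0 0 0 1' &&
python3 -m handwheel '0.966 -0.464 0 0 0 0.064 1;0.966 -0.464 0 0 0 0.064 1;0.966 -0.464 0 0 0 0.064 1;0.966 -0.464 0 0 0 0.064 1;0.966 -0.464 0 0 0 0.064 1;0.966 -0.464 0 0 0 0.064 1'
python3 - <<'E'
from h import *
np.set_printoptions(precision=2,suppress=True)
p=viewer.capture("wrist");save(p,"w0.png"); print(np.array(p["T"]),p["fov_y"])
go(498.7,-148.7,37,.083);go(594.7,-141.1,37,.083)
E
```

```text
time: 1.9
tool_pos: [228.4, -430.1, 226.6]
tcp_rot: [-3.141, -0.001, 0.284]
contact_force: [0.5, -0.7, -0.8]
grip_width: 91.8
finger_force: 0.0
time: 2.15
tool_pos: [308.6, -358.2, 226.9]
tcp_rot: [-3.141, -0.001, 0.285]
contact_force: [0.1, -0.2, -1.3]
grip_width: 91.9
finger_force: 0.0
time: 2.4
tool_pos: [388.4, -286.6, 226.9]
tcp_rot: [-3.141, -0.001, 0.285]
contact_force: [-0.6, -0.5, -0.1]
grip_width: 91.8
finger_force: 0.0
time: 2.65
tool_pos: [468.3, -214.9, 226.9]
tcp_rot: [-3.141, -0.001, 0.285]
contact_force: [0.2, -1.1, -0.2]
grip_width: 92.0
finger_force: 0.0
time: 3.15
tool_pos: [545.3, -146.2, 226.5]
tcp_rot: [3.141, 0.001, 0.083]
contact_force: [-0.9, -0.3, -1.0]
grip_width: 91.8
finger_force: 0.0
[[   0.08   -0.95   -0.3   624.97]
 [  -1.     -0.08   -0.03 -138.08]
 [   0.      0.3    -0.95  384.1 ]
 [   0.      0.      0.      1.  ]] 66.86083389140542
shift [-0.46 -0.02  1.9 ] turn [ 0.  0. -0.] at [ 545.1 -146.6  226.6] [3.14 0.   0.08] t 3.2 F [ 0.9 -0.5 -0.3] w 91.7
shift [ 0.5  -0.01  1.9 ] turn [ 0.  0. -0.] at [ 545.1 -146.6  226.6] [3.14 0.   0.08] t 3.2 F [ 0.9 -0.5 -0.3] w 91.7
```

View pics/w0.png

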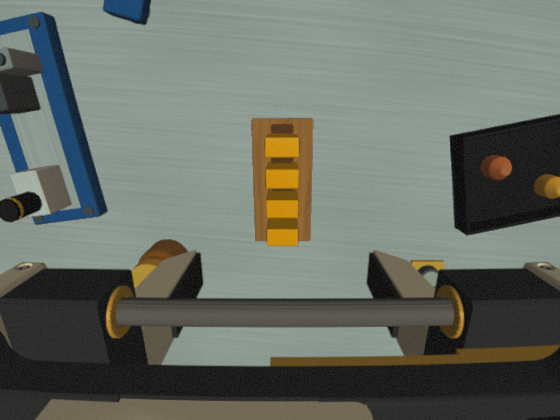

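The wrist view shows the rack square in the picture, with the four gold block tops at about (282,147), (282,178), (282,207) and (282,238). The vise is at upper left with its jaw post at (18,207).

Run:
```python
from h import *
np.set_printoptions(precision=2,suppress=True)
p=viewer.capture("wrist"); f=p["frame"]; hsv=cv2.cvtColor(f,cv2.COLOR_RGB2HSV).astype(int)
m=(hsv[...,0]>15)&(hsv[...,0]<30)&(hsv[...,1]>180)&(hsv[...,2]>190); m[:, :230]=0; m[:,340:]=0; m[250:]=0
n,l,s,c=cv2.connectedComponentsWithStats(m.astype(np.uint8))
for i in range(1,n):
    if s[i,4]<50: continue
    ys,xs=np.nonzero(l==i); w=np.array([onz(p,q,66)[:2] for q in zip(xs,ys)],np.float32)
    print(s[i],w.mean(0),cv2.minAreaRect(w))
```

```text
[265 138  33  18 589] [ 592.35 -138.09] ((592.2536010742188, -137.98052978515625), (16.594104766845703, 31.732084274291992), 4.685640335083008)
[266 170  31  17 527] [ 560.81 -140.45] ((560.7731323242188, -140.42868041992188), (16.49332618713379, 30.683338165283203), 4.690492630004883)
[267 201  30  16 480] [ 528.61 -143.52] ((528.5740356445312, -143.49989318847656), (16.378694534301758, 30.53873634338379), 4.697397232055664)
[267 230  30  15 445] [ 496.77 -146.23] ((496.6499328613281, -146.08389282226562), (16.20646095275879, 31.33587646484375), 4.700068473815918)
```

```bash
python3 -m handwheel '-0.475 -0.03 0 0 0 0 1;-0.475 -0.03 0.4 0 0 0 1;-0.475 -0.03 0.8 0 0 0 1;-0.475 -0.03 0.95 0 0 0 1;-0.475 -0.03 0.95 0 0 0 1' &&
python3 -m handwheel '0 0 0.4 0 0 0 1;0 0 0.7 0 0 0 1;0 0 0.95 0 0 0 1;0 0 0.95 0 0 0 1;0 0 0.95 0 0 0 1' &&
python3 -m handwheel '0 0 0 0 0 0 -1;0 0 0 0 0 0 -1;0 0 0 0 0 0 -1;0 0 0 0 0 0 -1;0 0 0 0 0 0 -1;0 0 0 0 0 0 -1;0 0 0 0 0 0 -1;0 0 0 0 0 0 -1'
```

```text
time: 3.67
tool_pos: [495.0, -147.0, 128.5]
tcp_rot: [-3.138, 0.006, 0.081]
contact_force: [0.2, 0.0, -0.7]
grip_width: 92.1
finger_force: 0.0
time: 4.08
tool_pos: [498.3, -147.7, 37.4]
tcp_rot: [-3.142, 0.0, 0.082]
contact_force: [-0.1, -1.1, 0.2]
grip_width: 91.3
finger_force: 0.0
time: 4.75
tool_pos: [498.2, -147.0, 36.8]
tcp_rot: [3.142, 0.0, 0.083]
contact_force: [-1.2, -0.1, 0.2]
grip_width: 43.1
finger_force: 0.0
```

```bash
python3 -m handwheel '0 0 0 0 0 0 -1;0 0 0 0 0 0 -1;0 0 0 0 0 0 -1;0 0 0 0 0 0 -1;0 0 0 0 0 0 -1' &&
python3 -m handwheel '0 0 -0.3 0 0 0 -1;0 0 -0.6 0 0 0 -1;0 0 -1 0 0 0 -1;0 0 -1 0 0 0 -1' &&
python3 -m handwheel '0.33 -0.88 -0.3 0 0 0 -1;0.33 -0.88 -0.3 0 0 0 -1;0.33 -0.88 -0.3 0 0 0 -1' &&
python3 -m handwheel '0.33 -0.88 -0.3 0 0 0 -1;0.33 -0.88 -0.3 0 0 0 -1;0.33 -0.88 -0.3 0 0 0 -1' &&
python3 -m handwheel '0.33 -0.88 -0.3 0 0 -0.041 -1;0.33 -0.88 -0.3 0 0 -0.041 -1;0.33 -0.88 -0.3 0 0 -0.041 -1;0.33 -0.88 -0.3 0 0 -0.041 -1;0.33 -0.88 -0.3 0 0 -0.041 -1'
python3 - <<'E'
from h import *
np.set_printoptions(precision=2,suppress=True)
p=viewer.capture("wrist");save(p,"w1.png"); f=p["frame"]; hsv=cv2.cvtColor(f,cv2.COLOR_RGB2HSV).astype(int)
m=(hsv[...,0]>100)&(hsv[...,0]<125)&(hsv[...,1]>130)
n,l,s,c=cv2.connectedComponentsWithStats(m.astype(np.uint8)); print(s)
for t,z in(("jaw_post",98),("holder_c",70),("stop",67),("jaw",62)):
    for r in viewer.cut_out(t,p)[:1]: print(t,round(r["score"],2),r["centre"],onz(p,r["centre"],z))
V=np.array([592.3,141.9]);a=.211;go(V[0],V[1],150,a)
E
```

```text
time: 5.17
tool_pos: [498.1, -147.0, 36.7]
tcp_rot: [3.142, 0.0, 0.083]
contact_force: [0.5, 0.0, -0.1]
grip_width: 34.1
finger_force: 30.0
time: 5.5
tool_pos: [501.6, -148.5, 143.4]
tcp_rot: [3.136, -0.01, 0.083]
contact_force: [2.0, -0.8, -0.7]
grip_width: 33.5
finger_force: 30.0
time: 5.75
tool_pos: [525.0, -53.3, 168.3]
tcp_rot: [-3.141, -0.003, 0.084]
contact_force: [0.5, 1.1, -0.8]
grip_width: 33.9
finger_force: 30.0
time: 6.0
tool_pos: [550.7, 38.1, 198.3]
tcp_rot: [-3.14, -0.003, 0.085]
contact_force: [0.4, -0.1, -1.2]
grip_width: 33.5
finger_force: 30.0
time: 6.42
tool_pos: [574.8, 124.9, 226.2]
tcp_rot: [3.141, 0.001, 0.214]
contact_force: [-0.5, -0.5, -1.9]
grip_width: 33.8
finger_force: 30.0
[[     0      0    560    420 226944]
 [   381      0     71     92   2331]
 [   230     61     83    192   5924]
 [   352    342      1      1      1]]
jaw_post 0.76 [273.3, 223.1] [551.95 132.49  98.  ]
holder_c 0.55 [267.5, 141.2] [623.21 153.85  70.  ]
stop 0.9 [269.0, 109.1] [652.76 158.5   67.  ]
jaw 0.69 [267.7, 221.4] [539.87 137.34  62.  ]
shift [ 0.21 -0.15  0.76] turn [ 0.  0. -0.] at [574.7 123.  226.2] [3.14 0.   0.21] t 6.67 F [ 0.   0.1 -0.6] w 34.0
```

View pics/w1.png

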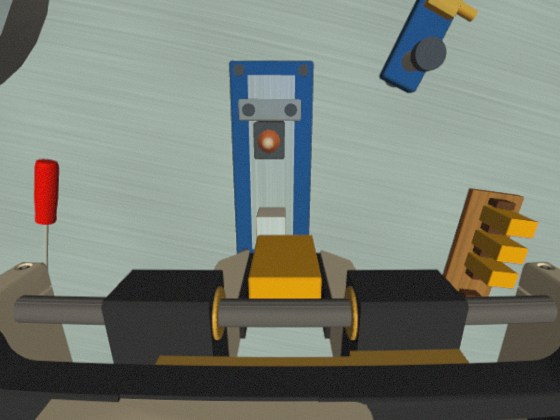

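The block is held square between the fingers. The far edge of the vise bed runs (230,62)–(313,61), the top face of the holder spans roughly (254..285, 122..158), and the stop is at (269,109).

Run:
```python
from h import *
np.set_printoptions(precision=1,suppress=True)
p=viewer.capture("wrist"); f=p["frame"]; hsv=cv2.cvtColor(f,cv2.COLOR_RGB2HSV).astype(int)
m=(hsv[...,0]>100)&(hsv[...,0]<125)&(hsv[...,1]>130); m[:, :200]=0; m[:,340:]=0;m[:50]=0
L=[];Rr=[];
for r in range(75,230,5):
    x=np.nonzero(m[r])[0]; L.append(onz(p,(x.min()-.5,r),22)[:2]); Rr.append(onz(p,(x.max()+.5,r),22)[:2])
L=np.array(L);Rr=np.array(Rr)
for q in(L,Rr):
    v=cv2.fitLine(q.astype(np.float32),cv2.DIST_HUBER,0,.01,.01).ravel(); print("edge",np.degrees(np.arctan(v[1]/v[0])),v)
C=(L+Rr)/2; v=cv2.fitLine(C.astype(np.float32),cv2.DIST_HUBER,0,.01,.01).ravel(); a=np.arctan(v[1]/v[0]); print("width",np.linalg.norm((L-Rr),axis=1).mean(),"yaw",a)
far=np.mean([onz(p,(c,np.nonzero(m[:,c])[0].min()-.5),22)[:2] for c in range(240,305,5)],0)
u=np.array([np.cos(a),np.sin(a)]);nn=np.array([-u[1],u[0]])
c0=v[2:]; far=c0+u*((far-c0)@u); V=far-115*u; print("vise",V)
def loc(q,z): d=onz(p,q,z)[:2]-V; return np.array([d@u,d@nn])
print("holder top corners",[loc(q,70) for q in((254,122),(285,122),(255,158),(285,158))]); 
print("stop",[loc(q,67) for q in((239,100),(301,100),(239,120),(301,120))],"jaw face bottom/top",loc((271,208),22),loc((271,217),62))
g=cv2.cvtColor(f,cv2.COLOR_RGB2GRAY); print(g[95:245:1,262]); print(g[140,245:296])
```

```text
edge 12.027098 [  1.    0.2 609.7 193.7]
edge 11.925405 [  1.    0.2 613.  105. ]
width 87.3774762164375 yaw 0.20864418
vise [588.4 144.5]
holder top corners [array([53.6, 12.6]), array([ 53.6, -17. ]), array([19.3, 12.5]), array([ 19.3, -17. ])]
stop [array([73.8, 26.5]), array([ 73.7, -32.1]), array([55.4, 27.2]), array([ 55.4, -32.4])] jaw face bottom/top [-46.5  -0.6] [-44.4  -2.2]
[169 164 166 142 136 137 136 136 135 139 138 140 138 140 137 137 137 136
 138 137 136 135 136 129 114  51  56  78  74  79  75  73  78  72  79  88
  99 102 102 107 107 113 127 140 152 157 162 159 156 147 132 115  92  71
  55  59  69  79  74  77  75  75  70  89 138 162 165 165 165 169 167 164
 164 165 164 162 163 164 164 166 166 164 164 163 162 163 166 167 165 166
 164 167 164 166 163 166 165 166 165 165 162 164 163 164 167 165 166 164
 167 165 164 142 119 112 113 115 116 116 116 117 117 152 186 193 198 196
 194 196 196 195 196 198 194 199 198 197 200 198 198 169 120  90  90  91
  91  89  93  95  90  91]
[ 67  77 117 163 161 161 118  74  78  79  69  69  75  78  91 113 142 157
 171 179 184 184 178 177 163 143 119 111 101 100 100  98  87  77  75  76
  74  91 162 166 166 167 170 167 164 168 168 123  79  72  78]
```

```bash
python3 -m handwheel '0.233 -0.167 0 0 0 0 -1;0.233 -0.167 0.3 0 0 0 -1;0.233 -0.167 0.6 0 0 0 -1;0.233 -0.167 0.8 0 0 0 -1;0.233 -0.167 0.8 0 0 0 -1;0.233 -0.167 0.8 0 0 0 -1'
python3 - <<'E'
from h import *
go(594.2,144.0,47.5,.210)
E
```

```text
time: 7.22
tool_pos: [593.9, 144.8, 146.1]
tcp_rot: [-3.142, 0.002, 0.211]
contact_force: [0.4, -0.1, -0.1]
grip_width: 33.6
finger_force: 30.0
shift [0.004 0.009 0.986] turn [-0.     0.001  0.   ] at [593.9 144.8 146.1] [-3.142e+00  2.000e-03  2.110e-01] t 7.22 F [ 0.4 -0.1 -0.1] w 33.6
```

```bash
python3 -m handwheel '0 0.01 0.3 0 0 0 -1;0 0.01 0.6 0 0 0 -1;0 0.01 0.8 0 0 0 -1;0 0.01 0.9 0 0 0 -1;0 0.01 0.95 0 0 0 -1;0 0.01 0.985 0 0 0 -1;0 0.01 0.985 0 0 0 -1;0 0.01 0.985 0 0 0 -1' &&
python3 -m handwheel '0 0 0 0 0 0 0.3;0 0 0 0 0 0 0.3;0 0 0 0 0 0 0.3;0 0 0 0 0 0 0.3;0 0 0 0 0 0 0.3;0 0 0 0 0 0 0.3' &&
python3 -m handwheel '0 0 -0.2 0 0 0 1;0 0 -0.6 0 0 0 1;0 0 -1 0 0 0 1;0 0 -1 0 0 0 1' &&
python3 -m handwheel '0 0 -0.4 0 0 0 1;0 0 -0.8 0 0 0 1;0 0 -0.8 0 0 0 1;0 0 -0.8 0 0 0 1'
python3 - <<'E'
from h import *
p=viewer.capture("wrist");save(p,"w2.png")
# predicted outline of block1 top, and rack target
go(530,-145,226,.082); go(529.8,-144.6,226,.082)
E
```

```text
time: 7.88
tool_pos: [595.5, 144.6, 49.7]
tcp_rot: [3.141, -0.003, 0.212]
contact_force: [-0.2, -0.6, -0.2]
grip_width: 34.1
finger_force: 30.0
time: 8.38
tool_pos: [594.5, 144.5, 48.3]
tcp_rot: [3.142, -0.0, 0.212]
contact_force: [-0.1, 0.6, -0.6]
grip_width: 59.2
finger_force: 0.0
time: 8.72
tool_pos: [598.7, 145.1, 156.6]
tcp_rot: [3.14, -0.014, 0.212]
contact_force: [1.7, 1.0, 1.6]
grip_width: 81.5
finger_force: 0.0
time: 9.05
tool_pos: [595.8, 144.8, 231.0]
tcp_rot: [3.141, -0.006, 0.212]
contact_force: [-0.5, -0.1, -1.3]
grip_width: 91.9
finger_force: 0.0
shift [-1.24   2.695  0.026] turn [ 0.    -0.001  0.041] at [594.7 144.5 228.7] [ 3.141e+00 -2.000e-03  2.120e-01] t 9.1 F [-0.8  0.2 -0.8] w 92.0
shift [-1.241  2.691  0.026] turn [ 0.    -0.001  0.041] at [594.7 144.5 228.7] [ 3.141e+00 -2.000e-03  2.120e-01] t 9.1 F [-0.8  0.2 -0.8] w 92.0
```

View pics/w2.png

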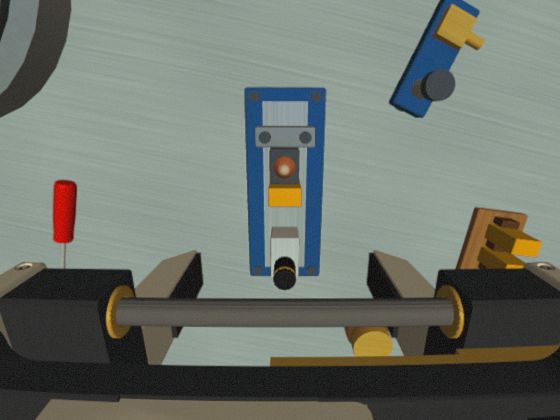

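The first block stands upright and square at (285,195), right in front of the holder. I'll fetch the second one.

```bash
python3 -m handwheel '-0.413 0.897 0 0 0 0 1;-0.413 0.897 0 0 0 0 1;-0.413 0.897 0 0 0 0 1' &&
python3 -m handwheel '-0.413 0.897 0 0 0 0 1;-0.413 0.897 0 0 0 0 1;-0.413 0.897 0 0 0 0 1' &&
python3 -m handwheel '-0.413 0.897 0 0 0 0.041 1;-0.413 0.897 0.3 0 0 0.041 1;-0.413 0.897 0.6 0 0 0.041 1;-0.413 0.897 0.8 0 0 0.041 1;-0.413 0.897 0.8 0 0 0.041 1;-0.413 0.897 0.8 0 0 0.041 1;-0.413 0.897 0.8 0 0 0.041 1'
python3 - <<'E'
from h import *
go(529.8,-145.3,36.8,.082)
E
```

```text
time: 9.35
tool_pos: [571.0, 44.6, 226.0]
tcp_rot: [3.141, 0.005, 0.21]
contact_force: [0.7, 0.4, -1.0]
grip_width: 91.8
finger_force: 0.0
time: 9.6
tool_pos: [549.4, -52.2, 226.2]
tcp_rot: [3.141, 0.004, 0.209]
contact_force: [0.6, 0.2, -0.2]
grip_width: 91.6
finger_force: 0.0
time: 10.18
tool_pos: [530.4, -144.2, 148.8]
tcp_rot: [3.141, -0.001, 0.083]
contact_force: [0.8, 0.2, 0.5]
grip_width: 91.8
finger_force: 0.0
shift [-0.008  0.011  1.12 ] turn [ 0. -0.  0.] at [ 530.4 -144.2  148.8] [ 3.141e+00 -1.000e-03  8.300e-02] t 10.18 F [0.8 0.2 0.5] w 91.8
```

```bash
python3 -m handwheel '-0.008 0.01 0.3 0 0 0 1;-0.008 0.01 0.6 0 0 0 1;-0.008 0.01 0.9 0 0 0 1;-0.008 0.01 0.9 0 0 0 1' &&
python3 -m handwheel '0 0 0.22 0 0 0 1;0 0 0.22 0 0 0 1;0 0 0.22 0 0 0 0;0 0 0.22 0 0 0 -1;0 0 0.22 0 0 0 -1;0 0 0.22 0 0 0 -1;0 0 0.22 0 0 0 -1;0 0 0.22 0 0 0 -1' &&
python3 -m handwheel '0 0 0 0 0 0 -1;0 0 0 0 0 0 -1;0 0 0 0 0 0 -1;0 0 0 0 0 0 -1;0 0 0 0 0 0 -1;0 0 0 0 0 0 -1;0 0 0 0 0 0 -1' &&
python3 -m handwheel '0 0 -0.3 0 0 0 -1;0 0 -0.6 0 0 0 -1;0 0 -1 0 0 0 -1;0 0 -1 0 0 0 -1' &&
python3 -m handwheel '0.207 -0.932 -0.1 0 0 0 -1;0.207 -0.932 -0.1 0 0 0 -1;0.207 -0.932 -0.1 0 0 0 -1' &&
python3 -m handwheel '0.207 -0.932 -0.1 0 0 0 -1;0.207 -0.932 -0.1 0 0 0 -1;0.207 -0.932 -0.1 0 0 0 -1' &&
python3 -m handwheel '0.207 -0.932 0 0 0 -0.041 -1;0.207 -0.932 0 0 0 -0.041 -1;0.207 -0.932 0 0 0 -0.041 -1;0.207 -0.932 0 0 0 -0.041 -1;0.207 -0.932 0 0 0 -0.041 -1;0.207 -0.932 0 0 0 -0.041 -1'
python3 - <<'E'
from h import *
go(568.8,138.6,47.8,.211)
E
```

```text
time: 10.52
tool_pos: [527.2, -143.8, 55.0]
tcp_rot: [-3.139, 0.006, 0.084]
contact_force: [-1.9, 0.5, -1.2]
grip_width: 91.7
finger_force: 0.0
time: 11.18
tool_pos: [529.4, -145.8, 36.8]
tcp_rot: [3.141, -0.001, 0.083]
contact_force: [-0.7, 0.7, -0.6]
grip_width: 56.5
finger_force: 0.0
time: 11.77
tool_pos: [529.1, -145.6, 36.2]
tcp_rot: [3.142, 0.0, 0.083]
contact_force: [0.1, 1.2, -1.0]
grip_width: 34.1
finger_force: 30.0
time: 12.1
tool_pos: [532.8, -147.1, 143.2]
tcp_rot: [3.136, -0.011, 0.083]
contact_force: [1.2, -0.4, 0.1]
grip_width: 33.8
finger_force: 30.0
time: 12.35
tool_pos: [542.3, -47.0, 146.8]
tcp_rot: [-3.14, -0.001, 0.084]
contact_force: [-0.5, 0.0, -0.6]
grip_width: 34.2
finger_force: 30.0
time: 12.6
tool_pos: [555.3, 48.1, 156.6]
tcp_rot: [-3.14, -0.001, 0.086]
contact_force: [-0.4, -0.4, -1.1]
grip_width: 33.8
finger_force: 30.0
time: 13.1
tool_pos: [567.7, 136.8, 155.8]
tcp_rot: [3.141, 0.001, 0.211]
contact_force: [0.3, -0.4, -0.2]
grip_width: 33.8
finger_force: 30.0
shift [ 0.015 -0.016  1.08 ] turn [ 0.  0. -0.] at [567.7 136.8 155.8] [3.141e+00 1.000e-03 2.110e-01] t 13.1 F [ 0.3 -0.4 -0.2] w 33.8
```

```bash
python3 -m handwheel '0.01 -0.016 0 0 0 0 -1;0.01 -0.016 0.2 0 0 0 -1;0.01 -0.016 0.4 0 0 0 -1;0.01 -0.016 0.6 0 0 0 -1;0.01 -0.016 0.8 0 0 0 -1;0.01 -0.016 0.8 0 0 0 -1' &&
python3 -m handwheel '0 0 0.1 0 0 0 -1;0 0 0.2 0 0 0 -1;0 0 0.25 0 0 0 -1;0 0 0.28 0 0 0 -1;0 0 0.28 0 0 0 -1;0 0 0.28 0 0 0 -1' &&
python3 -m handwheel '0 0 0 0 0 0 0.3;0 0 0 0 0 0 0.3;0 0 0 0 0 0 0.3;0 0 0 0 0 0 0.3;0 0 0 0 0 0 0.3;0 0 0 0 0 0 0.3' &&
python3 -m handwheel '0 0 -0.2 0 0 0 0.3;0 0 -0.5 0 0 0 0.3;0 0 -0.8 0 0 0 0.3;0 0 -1 0 0 0 0.3;0 0 -1 0 0 0 0' &&
python3 -m handwheel '-0.2 0 -0.4 0 0 0 -1;-0.4 0 -0.8 0 0 0 -1;-0.6 0 -0.8 0 0 0 -1;-0.6 0 -0.8 0 0 0 -1'
python3 - <<'E'
from h import *
p=viewer.capture("wrist");save(p,"w3.png")
for t,z in(("jaw_post",98),("block0_c",76),("holder_c",70)):
    for r in viewer.cut_out(t,p)[:3]: print(t,round(r["score"],2),r["centre"],onz(p,r["centre"],z))
u=np.array([.9783,.2071]);V=np.array([590.3,143.2]);q=V+u*(-78-12-30); go(*q,110,.211)
E
```

```text
time: 13.6
tool_pos: [566.1, 138.1, 72.5]
tcp_rot: [-3.141, 0.007, 0.209]
contact_force: [-1.4, -0.2, -1.5]
grip_width: 33.9
finger_force: 30.0
time: 14.1
tool_pos: [568.8, 139.9, 48.5]
tcp_rot: [3.141, -0.001, 0.212]
contact_force: [-0.7, 0.4, -0.5]
grip_width: 33.5
finger_force: 30.0
time: 14.6
tool_pos: [568.6, 139.9, 48.3]
tcp_rot: [3.141, -0.0, 0.212]
contact_force: [0.5, 0.5, -0.3]
grip_width: 59.2
finger_force: 0.0
time: 15.02
tool_pos: [571.1, 140.3, 153.2]
tcp_rot: [3.141, -0.009, 0.212]
contact_force: [0.3, 0.0, -0.2]
grip_width: 56.6
finger_force: 0.0
time: 15.35
tool_pos: [508.1, 127.1, 230.6]
tcp_rot: [3.141, -0.003, 0.212]
contact_force: [1.2, 0.8, -0.8]
grip_width: 30.5
finger_force: 0.0
block0_c 0.72 [286.0, 103.8] [594.59601221 145.84769626  76.        ]
block0_c 0.56 [280.7, 178.5] [524.10033757 136.00330581  76.        ]
holder_c 0.81 [283.1, 71.4] [622.47823738 154.60195631  70.        ]
shift [-0.379  0.01   1.172] turn [-0.  0.  0.] at [510.  127.3 227.1] [-3.142e+00  1.000e-03  2.110e-01] t 15.55 F [ 0.2 -0.5 -0.7] w 14.9
```

View pics/w3.png

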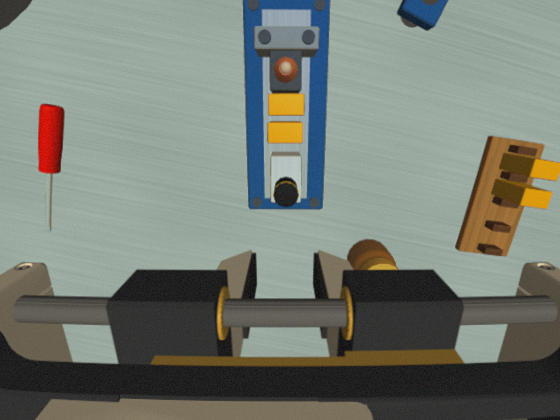

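Both blocks stand square, at (286,104) and (285,132), with clear gaps, and the jaw post is at (286,191). Next I'll drop the shut fingers behind the post.

```bash
python3 -m handwheel '-0.3 0.005 0 0 0 0 -1;-0.482 0.005 0.2 0 0 0 -1;-0.482 0.005 0.5 0 0 0 -1;-0.482 0.005 0.8 0 0 0 -1;-0.482 0.005 0.8 0 0 0 -1' &&
python3 -m handwheel '0 0 0.3 0 0 0 -1;0 0 0.6 0 0 0 -1;0 0 0.72 0 0 0 -1;0 0 0.72 0 0 0 -1;0 0 0.72 0 0 0 -1' &&
python3 -m handwheel '0.08 0 0 0 0 0 -1;0.16 0 0 0 0 0 -1;0.24 0 0 0 0 0 -1;0.24 0 0 0 0 0 -1'
python3 - <<'E'
from h import *
u=np.array([.9783,.2071]);V=np.array([590.3,143.2]);q=V+u*(-78-12-9.5); go(*q,75,.211)
E
```

```text
time: 15.97
tool_pos: [459.5, 116.3, 142.7]
tcp_rot: [-3.14, 0.011, 0.211]
contact_force: [-1.6, 0.2, -0.3]
grip_width: 0.4
finger_force: 0.0
time: 16.38
tool_pos: [463.5, 116.8, 76.3]
tcp_rot: [-3.142, 0.001, 0.212]
contact_force: [0.7, -0.3, 0.4]
grip_width: 0.5
finger_force: 0.0
time: 16.72
tool_pos: [489.2, 122.1, 77.3]
tcp_rot: [3.141, -0.004, 0.212]
contact_force: [0.3, -0.6, 0.3]
grip_width: 0.9
finger_force: 0.0
shift [0.038 0.003 0.023] turn [ 0.    -0.001  0.   ] at [489.2 122.1  77.3] [ 3.141 -0.004  0.212] t 16.72 F [ 0.3 -0.6  0.3] w 0.9
```

```bash
python3 -m handwheel '0.02 0 0.02 0 0 0 -1;0.04 0 0.02 0 0 0 -1;0.06 0 0.02 0 0 0 -1;0.08 0 0.02 0 0 0 -1;0.1 0 0.02 0 0 0 -1;0.1 0 0.02 0 0 0 -1;0.1 0 0.02 0 0 0 -1' &&
python3 -m handwheel '0.02 0 0 0 0 0 -1;0.04 0 0 0 0 0 -1;0.06 0 0 0 0 0 -1;0.08 0 0 0 0 0 -1;0.08 0 0 0 0 0 -1;0.08 0 0 0 0 0 -1'
```

```text
time: 17.3
tool_pos: [495.9, 123.8, 74.1]
tcp_rot: [3.142, 0.0, 0.212]
contact_force: [-0.5, 0.2, -0.1]
grip_width: 0.4
finger_force: 0.6
time: 17.8
tool_pos: [504.2, 125.6, 74.1]
tcp_rot: [3.141, -0.0, 0.212]
contact_force: [-1.5, -0.4, -0.4]
grip_width: 0.1
finger_force: 0.9
```

```bash
python3 -m handwheel '0.02 0 0 0 0 0 -1;0.04 0 0 0 0 0 -1;0.06 0 0 0 0 0 -1;0.06 0 0 0 0 0 -1;0.06 0 0 0 0 0 -1' &&
python3 -m handwheel '0.02 0 0 0 0 0 -1;0.04 0 0 0 0 0 -1;0.06 0 0 0 0 0 -1;0.06 0 0 0 0 0 -1;0.06 0 0 0 0 0 -1'
python3 - <<'E'
from h import *
p=viewer.capture("wrist");save(p,"w4.png")
for i in range(3):print(bot.get_obs()["contact_force"])
E
```

```text
time: 18.22
tool_pos: [510.0, 126.8, 74.2]
tcp_rot: [3.141, -0.0, 0.212]
contact_force: [-2.2, 0.3, -0.2]
grip_width: 0.4
finger_force: 1.3
time: 18.63
tool_pos: [515.6, 128.0, 74.1]
tcp_rot: [3.142, 0.001, 0.212]
contact_force: [-5.1, 0.0, 1.7]
grip_width: 0.1
finger_force: 2.3
[-4.64397668 -0.61886989  0.18469177]
[-4.64397668 -0.61886989  0.18469177]
[-4.64397668 -0.61886989  0.18469177]
```

View pics/w4.png

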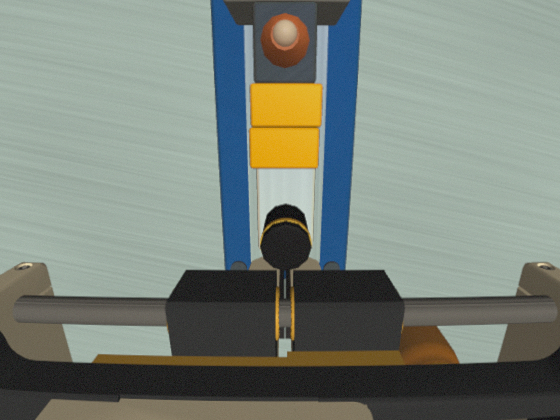

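The picture shows the row nearly closed: the jaw is on block 2 and block 2 on block 1 (285,105), with the holder just ahead at (285,40). The fingers are centred behind the post.

```bash
python3 -m handwheel '0.01 0 0 0 0 0 -1;0.02 0 0 0 0 0 -1;0.02 0 0 0 0 0 -1;0.02 0 0 0 0 0 -1' &&
python3 -m handwheel '0.01 0 0 0 0 0 -1;0.02 0 0 0 0 0 -1;0.02 0 0 0 0 0 -1;0.02 0 0 0 0 0 -1'  &&
python3 -m handwheel '0.01 0 0 0 0 0 -1;0.02 0 0 0 0 0 -1;0.02 0 0 0 0 0 -1;0.02 0 0 0 0 0 -1'
```

```text
time: 19.02
tool_pos: [516.2, 128.2, 74.1]
tcp_rot: [3.142, 0.003, 0.212]
contact_force: [-8.3, -3.1, 4.5]
grip_width: 0.6
finger_force: 4.4
time: 19.35
tool_pos: [516.3, 128.2, 74.0]
tcp_rot: [3.142, 0.007, 0.212]
contact_force: [-15.1, -4.2, 10.4]
grip_width: 0.4
finger_force: 7.7
time: 19.68
tool_pos: [516.4, 128.2, 74.0]
tcp_rot: [3.142, 0.011, 0.212]
contact_force: [-20.3, -7.3, 14.8]
grip_width: 0.2
finger_force: 11.0
```

Run:
```python
from h import *
p=viewer.capture("wrist"); save(p,"w5.png",cv2.resize(p["frame"][:280,180:400],(660,600)))
q=viewer.capture("wrist"); o=bot.get_obs(); print(o["contact_force"],o["dq"],o["tool_pos"],o["time"])
```

```text
[-21.84183355  -6.81801637  15.05804542] [-0.00176005 -0.00052646  0.00089995 -0.00167304  0.00074365 -0.00029035] [516.41980277 128.21231251  73.99332586] 19.7833
```

View pics/w5.png

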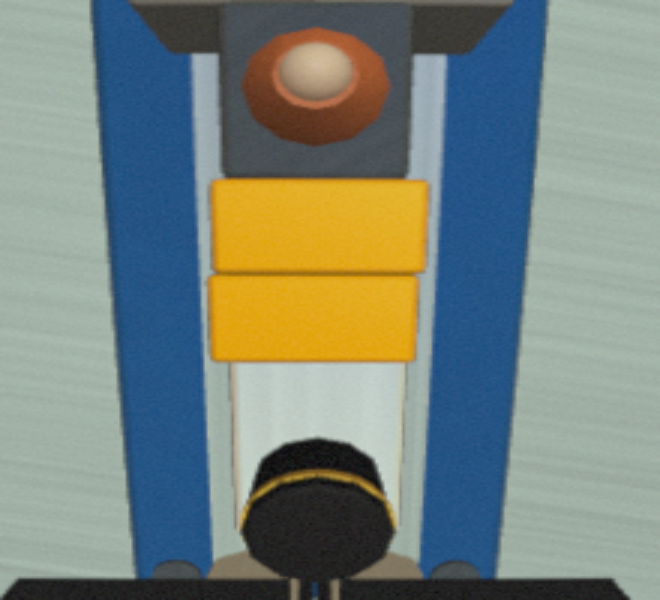

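The close-up shows holder, two blocks and jaw in one tight, square row, with no gap at block and holder (315,178). The push holds steady at about 22 N and nothing is moving, and the jaw has travelled about 24 mm, short of its 32 mm stroke end.

```bash
python3 -c "
from plant import bot
print(bot.close_job())"
```

```text
the job is handed in; nothing more can be done
None
```

I clamped the dop holder with two upright packing blocks and handed the job in at about 20 s, with the shut fingers still pushing the jaw post at roughly 22 N and the two spare blocks left in the rack; the hand-in returned no verdict.

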